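# Level the glass of a pouring table by touching off its corners

### The arm

A 7-joint arm with a two-finger parallel gripper is mounted at the origin on a cart in front of the work surface, level with it; the furniture and walls round the work are solid. World frame = base frame: x ahead of the robot, y to its left, z up, the work surface at z = 0. Lengths are in m, angles in rad, forces in N, time in s.
With the tool pointing down it reaches from about 0.425 to 0.925 m from the base axis. Payload 6.8 kg.
Tool frame: the origin (TCP) lies midway between the tips of the shut fingers; the grasp point (between the pads) lies bot.grip_point_offset behind it (bot.grip_point_offset is the distance from the TCP to the grasp point, in m); z points along the fingers, y is the line along which they close (so a half turn about z gives the same grasp; the last joint's range is limited). The gripper opens to 85 mm and grips with 20 to 120 N. Pads are 22 mm wide; open, the fingers measure 114 mm over their backs; the gripper's body (76 mm by 85 mm) begins 54 mm behind the grasp point. The pads swing forward as they close: fully open they stand 13 mm farther back than shut.
Start: joints at [-1.341, 0.477, 0.022, 1.555, -0.011, 1.109, -0.083], TCP at [0.224, 0.637, 0.231] pointing down, gripper open.
Joint ranges: [-2.96, 2.96], [-0.34, 2.1], [-1.41, 1.46], [0.24, 2.44], [-1.37, 4.51], [0.17, 1.92], [-2.96, 2.96]. Speed limits (rad/s): [2.39, 2.39, 3.14, 3.14, 3.14, 3.14, 3.14].

### API

Orientations are given as a unit quaternion [w, x, y, z].
In Python, from station import get_obs, cams, job, bot gives the robot as it stands.
- The arm moves only by the tool arm_command, never from a script. Its argument "rows" is a list that holds one entry, the list of rows, each a list of 5 numbers: the finger opening in mm, from 0 to 85.4, then the shift along the world's x, y, z in units of 60 mm (1.0 is 60 mm), then the turn about the world's z in units of 0.08 rad (1.0 is 0.08 rad). In form: [[[grip, x, y, z, turn], ...]]. A call has exactly 10 rows; each row shifts and turns the commanded pose from where the row before left it; what a row does not reach is not made up. A row lasts 1/8 s, in which the tool goes at most 62.5 mm and 10.7 degrees, less where a joint would pass 70% of its speed; a pose out of reach is approached as far as the arm can. A call with a number of a shift or a turn outside -1 to 1 is refused whole. A call with a gripper value outside its range is refused whole. The fingers move at their own pace and stop on an object; "newtons" is the grip in N (left out, the last holds). Time passes only in rows, so rows that do not move let the fingers close, or fill a call up. It gives the time, the measured TCP pose, the force, the opening and the grip force at its end, in the units of the state.
- get_obs(): the state, without advancing time (a new reading comes with each control period).
- cams.read_camera(name): name is "side" or "top" or "wrist"; returns the picture (384x512x3 uint8, red, green, blue); there is no depth.
- cams.camera_params(name): a dict with "K" (3x3 intrinsics, pixels), "extrinsics" (4x4, takes a point from camera to world coordinates). Camera axes: x right, y down, z forward; pixel columns grow to the right and rows downward; lengths in m; the calibration is good to about 2 mm. A picture is of the moment at which its call begins: read the wrist's pose just before it. camera_params takes no time and is no camera call; for the wrist camera it gives the pose at the moment of the call.
- job.hand_in(): hands the job in; it is judged then, once.
The state is a dict: "t": time; "q": joint angles; "joint_vel": joint speeds; "joint_torque": joint torques, N m; "eef_pos": TCP position; "tool_rot": TCP orientation; "contact_force": force on the tool from outside, world axes, zero at the start; "torque": the same for the moment, N m; "gripper_width": opening from 0.0 (shut) to 1.0 (fully open); "grasp_force": force on a finger pad.
Only numpy, scipy, OpenCV 4.12 (cv2) and the standard library are available. Lean on these libraries where they do the work, as an engineer would, in place of code of your own. Each camera call takes 0.05 s, during which the arm holds its last target. There are 200 camera calls.

### The job

Level the glass of the pouring table so that culture dishes can be poured on it: take the ball-ended probe from its stand, touch it lightly to the glass at several points across the face to find where the glass stands high, put the probe back upright in its stand, and turn the two black thumbscrews until the glass is level. Keep the gripper itself off the glass, never press hard on the glass, and leave the other things on the bench where they are.

Things in the scene. Friction and masses are not known exactly. Their poses are not given: they have to be found in the camera images.
- pouring_table: pouring table fixed to the bench: grey base 160 x 160 mm on rubber feet, above it two stacked aluminium plates that tilt, the upper one topped with glass. Origin: centre of the base's underside, z up, x and y along its edges (the table's frame below). The pose is that of the fixed base and tells nothing of the glass's tilt.
- fixed_corner (a point): point where the two hinge lines of the plates cross, under the far left corner of the glass, at x = y = +60 mm in the table's frame, 44 mm above the bench. One hinge runs along y, the other along x. The glass above this point (upper face 54 mm above the bench) neither rises nor sinks. Each screw sits 120 mm from it.
- glass_middle (a point): point fixed to the base: the middle of the glass's upper face when level, at x = y = +17.5 mm in the table's frame, 54 mm above the bench. The pane is 115 x 115 mm (x and y from -40 to +75 mm; glass_pane_c0 in the rules), clear, 6 mm thick; four 1 mm steel clips cover its x edges. Each ear may start up to 2.4 mm too high or low; the pane tips with both.
- near_screw_top (a point): centre of the top of the near screw's black knurled knob, 25 mm diameter, 22 mm high, at x = -60, y = +60 mm, top 82 mm above the bench (ear below at about 48 mm). It turns on the spot: clockwise from above raises its ear, 10 mm a full turn (1.59 mm a radian), setting the glass's slope along x only. Stiff (0.08 N m), stays where left; level is at most 1.5 rad off.
- right_screw_top (a point): centre of the top of the right screw's black knurled knob, at x = +60, y = -60 mm in the table's frame; same size, height, sense of turning, stiffness, range and 10 mm a turn as the near screw; it may lean by 0.02 rad. It sets the glass's slope along y only.
- probe_stand: aluminium block 44 x 44 mm on a dark foot 70 x 70 x 8 mm, 58 mm high in all, fixed to the bench, with a 13 mm hole down its centre (50 mm deep) in which the probe stands. Origin: centre of its underside, z up.
- touch_probe: loose ball-ended touch probe, 116 mm long, 60 g: an 8 mm steel ball on a 5 mm stem, a 22 mm collar from 48 to 54 mm above the bottom of the ball, then a straight black round handle 16 mm in diameter from 54 to 116 mm. Origin: the bottom of the ball; z along the probe towards the handle's end. It stands upright in the stand's hole with the collar resting on the block, its origin then 10 mm above the bench.
- petri_1: closed culture dish, 92 mm diameter, 16 mm high, the lower of a stack of two. Origin: centre of its underside.
- petri_2: closed culture dish, 92 mm diameter, 16 mm high, the upper of the stack. Origin: centre of its underside.
- label_tape: roll of tape lying flat, 67 mm diameter, 19 mm high. Origin: centre of its underside.
- timer: small countdown timer lying flat, 62 x 66 x 18 mm. Origin: centre of its underside.

How it is judged:
By the outcome, as a careful person would: the job done as asked, in the order asked, and still so for the second after the job is handed in, with the robot touching nothing.
It also fails if it takes over 72 s, if anything falls off the work surface, if the arm or the gripper's body presses on something with over 40 N, if the wrist force passes 120 N, or if a joint passes its speed limit or range.

## Working session

There is one attempt and no reset: what is moved stays moved. The work goes in short steps, Python scripts to look and compute and a tool call to move; the robot and the scene stay as the last step left them, time stands still between calls to the robot, and variables do not carry over. Pictures are saved under pics/ and viewed, at most 10 in all, crops included, and the job is handed in when it is done.

Besides the shell and the picture viewer there is one more tool, called after ">>>" as name(argument=value, ...) on one line, values as JSON. arm_command: Moves the arm, as the interface text tells. Its arguments: {"type":"object","properties":{"rows":{"type":"array"},"newtons":{"type":"number"}},"required":["rows"]}

```bash
ls; mkdir -p pics; python3 - <<'E'
from station import get_obs,cams,job,bot
import cv2,numpy as np
print(get_obs()); print(bot.grip_point_offset, [a for a in dir(bot) if a[0]!='_'])
for n in("top","side"):
    im=cams.read_camera(n); cv2.imwrite(f"pics/{n}0.png",im[...,::-1]); p=cams.camera_params(n); print(n,p)
E
```

```text
pics
{'t': 0.0, 'q': array([-1.34108772,  0.47781739,  0.02231875,  1.55645747, -0.01150161,
        1.10927862, -0.08310681]), 'joint_vel': array([-8.07232165e-04, -1.13802567e-03, -6.67167473e-04, -3.87428505e-04,
       -2.10261419e-04,  7.50702807e-04, -8.55575918e-05]), 'joint_torque': array([ 1.60735271e-04, -5.96444285e+01,  1.60823710e+00, -2.81199110e+01,
        1.24725714e-02,  9.12841293e-03,  1.42596471e-05]), 'eef_pos': array([0.22351418, 0.63629327, 0.23031117]), 'tool_rot': array([-9.16660425e-05,  1.68086182e-01,  9.85771878e-01, -9.11904353e-04]), 'contact_force': array([ 0.36670261, -0.25901466,  0.21014216]), 'torque': array([-0.0443133 ,  0.03186818,  0.01286933]), 'grasp_force': 0.0, 'gripper_width': 1.0012688182736846}
0.0187 ['PlanningError', 'grip_point_offset']
top {'K': array([[421.37123215,   0.        , 251.7588911 ],
       [  0.        , 421.37123215, 188.27865637],
       [  0.        ,   0.        ,   1.        ]]), 'extrinsics': array([[ 0.02628775, -0.98767654,  0.15428544,  0.34443864],
       [-0.99965177, -0.02561757,  0.00633064, -0.05325749],
       [-0.00230021, -0.15439813, -0.98800604,  1.2929968 ],
       [ 0.        ,  0.        ,  0.        ,  1.        ]])}
side {'K': array([[394.84663798,   0.        , 257.6942969 ],
       [  0.        , 394.84663798, 190.95336983],
       [  0.        ,   0.        ,   1.        ]]), 'extrinsics': array([[ 0.99628984,  0.05228839, -0.06835551,  0.58428195],
       [ 0.08364162, -0.40127993,  0.91212855, -1.05770437],
       [ 0.02026404, -0.91446178, -0.40416461,  0.52635112],
       [ 0.        ,  0.        ,  0.        ,  1.        ]])}
```

View pics/top0.png

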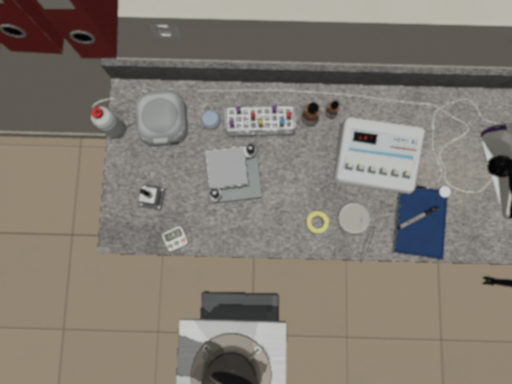

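View pics/side0.png

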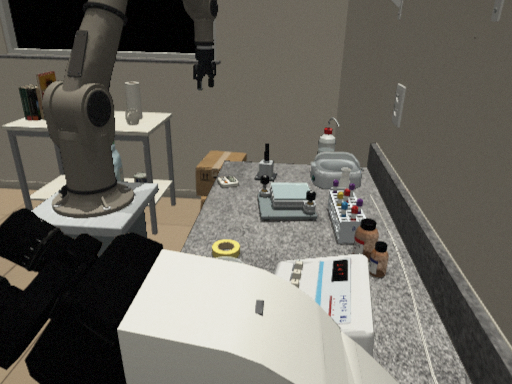

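Top view: table base ≈(238,178), knobs ≈(214,195) near and (250,149) right, stand ≈(151,197), timer (175,238). The side view shows the same table, with the probe upright in its stand at (267,165).

```bash
cat > h.py <<'E'
from station import get_obs,cams,job,bot
import cv2,numpy as np
def ray(n,u,v,z,p=None):
    p=p or cams.camera_params(n);K=p["K"];T=p["extrinsics"]
    d=T[:3,:3]@np.linalg.inv(K)@[u,v,1];o=T[:3,3];return o+d*(z-o[2])/d[2]
def proj(n,X,p=None):
    p=p or cams.camera_params(n);T=p["extrinsics"]
    c=p["K"]@(T[:3,:3].T@(np.array(X)-T[:3,3]));return c[:2]/c[2]
E
python3 - <<'E'
from h import *
for nm,u,v,z in [("near",214.5,194.5,.082),("right",250,149,.082),("stand",151,197,.058),("timer",175,238,.018),("basecorner",262,197,.03),("bc2",254,157,.03),("probe top",145,192,.126)]:
    print(nm,ray("top",u,v,z).round(3))
im=cv2.imread("pics/top0.png")
cv2.imwrite("pics/top0c.png",cv2.resize(im[130:260,110:290],None,fx=4,fy=4,interpolation=cv2.INTER_CUBIC))
E
```

```text
near [0.512 0.062 0.082]
right [ 0.651 -0.037  0.082]
stand [0.503 0.252 0.058]
timer [0.386 0.182 0.018]
basecorner [ 0.516 -0.077  0.03 ]
bc2 [ 0.639 -0.049  0.03 ]
probe top [0.508 0.253 0.126]
```

View pics/top0c.png

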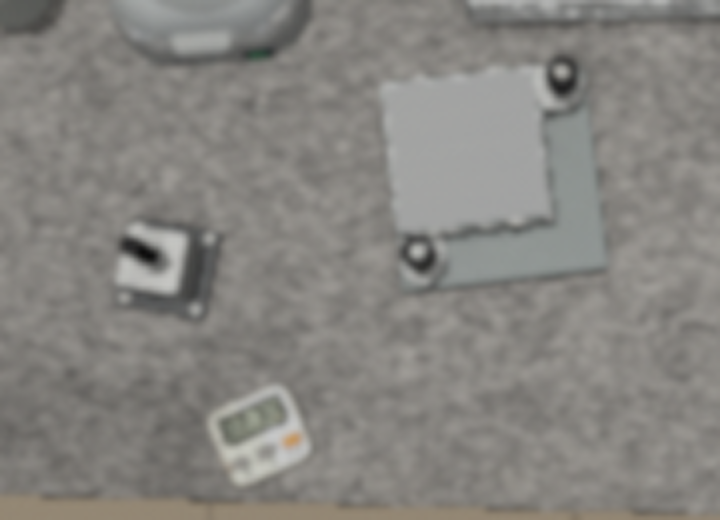

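Crop: near knob ≈(422,255), right knob ≈(563,77), stand top ≈(152,258), with the probe leaning outward only by perspective. I'll go above for a wrist look.

>>> arm_command(rows=[[[85,0.4,-0.7,0.2,0],[85,0.4,-0.7,0.2,0],[85,0.4,-0.7,0.2,0],[85,0.4,-0.7,0.2,0],[85,0.4,-0.7,0.2,0],[85,0.4,-0.7,0.2,0],[85,0.4,-0.7,0.2,0],[85,0.4,-0.7,0.2,0],[85,0.4,-0.7,0.2,0],[85,0,0,0,0]]])

```text
t: 1.35
eef_pos: [0.4421, 0.2549, 0.3403]
tool_rot: [0.001, 0.172, 0.985, 0.0]
contact_force: [0.5, 0.3, -0.3]
gripper_width: 0.997
grasp_force: 0.0
```

```bash
python3 - <<'E'
from h import *
o=get_obs();p=cams.camera_params("wrist");im=cams.read_camera("wrist")
print(o['t'],o['eef_pos'],o['q'].round(2),p)
cv2.imwrite("pics/w1.png",im[...,::-1]);np.savez("w1.npz",K=p["K"],extrinsics=p["extrinsics"])
E
```

```text
1.35 [0.44209803 0.25490033 0.34027291] [-0.85  0.11  0.23  1.81 -0.02  1.23  0.61] {'K': array([[320.31148196,   0.        , 256.38475326],
       [  0.        , 320.31148196, 196.17921756],
       [  0.        ,   0.        ,   1.        ]]), 'extrinsics': array([[ 3.39351309e-01,  9.03169292e-01,  2.62918085e-01,
         3.76341713e-01],
       [ 9.40659626e-01, -3.25943990e-01, -9.44456634e-02,
         2.78002353e-01],
       [ 3.96146685e-04,  2.79366687e-01, -9.60184408e-01,
         4.82963009e-01],
       [ 0.00000000e+00,  0.00000000e+00,  0.00000000e+00,
         1.00000000e+00]])}
```

View pics/w1.png

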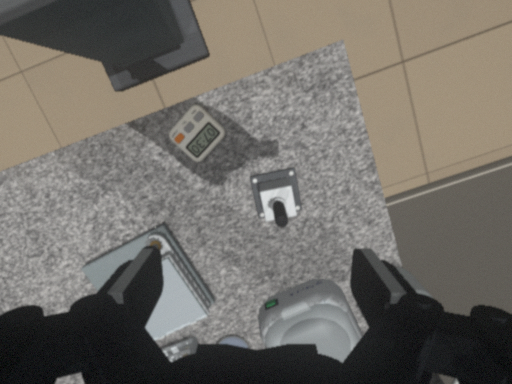

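Wrist view: stand with block ≈(279,203), handle tip ≈(281,220), near knob ≈(155,242) partly masked by the finger.

```bash
python3 - <<'E'
from h import *
p=dict(np.load("w1.npz"));im=cv2.imread("pics/w1.png");g=im.max(2)
sub=g[160:240,240:312]
m=(sub<45).astype(np.uint8);n,l,s,c=cv2.connectedComponentsWithStats(m)
for i in range(1,n):
    if s[i,4]>30: print("dark",s[i]+[240,160,0,0,0],c[i]+[240,160])
m=(sub>170).astype(np.uint8);n,l,s,c=cv2.connectedComponentsWithStats(m)
for i in range(1,n):
    if s[i,4]>5: print("lite",s[i]+[240,160,0,0,0],c[i]+[240,160])
for y in range(168,232,3): print(y,g[y,248:308:3])
for X in [(281,220,.126),(279,203,.058)]: print(ray("wrist",*X,p=p))
E
```

```text
lite [289 172   4   3  10] [290.8 173. ]
lite [253 179   4   4  12] [254.5 180.5]
lite [260 186  39  36 674] [278.45548961 201.51780415]
lite [244 206   2   4   6] [244.33333333 207.83333333]
168 [141 147 152 151 155 153 140 147 136 147 135 129 137  97  86  99 149 143
 143 142]
171 [154 138 130 135 129 167 141 116  97  89  82  92  96  96 160 129 131 129
 148 159]
174 [153 112 101  85  86  83  85  95  96  98 100 101  98 101 186 138 105 126
 127 143]
177 [161  91 105 104 103  98  98  98 100  96  93  96  85  97  97 102 108 127
 131 164]
180 [147 106 218 137 101  97  88  78  85  82  87  90  88  89  99 104 101 154
 150 141]
183 [141 103 134  86  78  85  87  90  88  90  92  92  92  94  94  99 101 145
 148 124]
186 [127 106 103  82  85  88  91  90  88  90  93 107 130 166 184  97 106 139
 135 139]
189 [132 111 103  87  87  95 107 131 159 187 207 203 206 213 213 105 102 136
 136 139]
192 [146 142 102  98 160 209 218 220 215 218 208 204 206 207 218 122 102 111
 142 135]
195 [134 121  97 101 156 224 220 218 214 217 201 204 206 204 219 150  99 106
 145 141]
198 [119 139  98 100 120 221 219 207 1
[... 375 characters left out ...]
219 159 119
 142 158]
213 [128 149 166 118 133 172 217 215 201  52  49  52  54 177 218 217 181 126
 160 154]
216 [150 150 126 129 141 163 210 215 211  62  53  61  55 126 183 167 133 151
 149 152]
219 [122 138 131 127 134 162 202 209 197  77  60  62  59  78 114 135 146 147
 148 111]
222 [137 134 115 136 126 144 156 135 119  92  56  61  60  85 143 142 150 144
 119 108]
225 [132 126 125 123 124 161 164 159 134 134  71  56  65 136 139 134 117 153
 131 119]
228 [136 144 132 128 137 127 124 134 143 118 115 106 116 116 148 158 122 122
 113 151]
231 [130 139 130 127 133 122 124 140 143 119 122 142 141 117 144 151 140 130
 119 151]
[0.51168339 0.26037128 0.126     ]
[0.5126699  0.26242727 0.058     ]
```

```bash
python3 - <<'E'
from h import *
p=dict(np.load("w1.npz"))
print("stand from top screws",ray("top",151.9,197.3,.008))
a=ray("wrist",290.8,173,.008,p=p);b=ray("wrist",254.5,180.5,.008,p=p);print(a,b,a-b)
d=(a-b)[:2];n=np.array([-d[1],d[0]]); 
for s in(1,-1): print((a+b)[:2]/2+s*n/2)
print("tip",ray("wrist",281.5,219.5,.126,p=p))
im=cv2.imread("pics/w1.png");print([ray("wrist",u,v,.058,p=p).round(4) for u,v in[(278.5,203)]])
# knob in top view
t=cv2.imread("pics/top0.png").max(2)
for (u,v) in[(215,194),(250,149)]:
    print(t[v-9:v+10,u-9:u+10])
E
```

```text
stand from top screws [0.50903737 0.26149851 0.008     ]
[0.48972025 0.29263774 0.008     ] [0.48203416 0.2370221  0.008     ] [0.00768609 0.05561564 0.        ]
[0.45806939 0.26867297]
[0.51368502 0.26098687]
tip [0.51128639 0.26113041 0.126     ]
[array([0.5124, 0.2618, 0.058 ])]
[[130 132 138 152 161 163 163 163 162 162 162 162 162 163 162 162 162 160
  156]
 [129 127 132 149 158 160 160 160 159 157 158 161 163 162 158 158 158 155
  146]
 [128 125 125 138 146 146 147 149 148 144 146 155 160 155 145 143 146 141
  131]
 [127 124 120 124 125 116 114 119 121 117 123 139 146 138 123 114 117 115
  110]
 [128 126 122 124 119  99  81  81  85  84  91 112 129 131 121 108 107 112
  113]
 [134 132 129 130 121  97  80  93 100  98  94 101 128 147 144 131 129 133
  135]
 [143 140 134 124 106  85 102 138 151 140 116  98 123 154 160 150 144 146
  146]
 [147 142 132 116  89  77 121 166 177 160 122  84 104 146 161 155 148 149
  148]
 [146 140 130 113  85  76 118 160 170 150 106  66  82 128 150 149 146 148
  149]
 [146 140 131 117  97  81  92 120 129 109  76  52  74 120 143 140 141 146
  148]
 [147 1
[... 1562 characters left out ...]
  50  59  67  59  46  58  99 126 122 116 122
  129]
 [162 165 174 183 177 147  97  52  38  39  38  41  66 103 122 117 113 120
  126]
 [162 163 169 178 178 161 123  78  45  36  41  60  86 109 116 112 116 125
  129]
 [162 162 166 175 180 174 152 113  76  63  70  87 108 119 116 113 120 126
  131]
 [163 162 163 168 177 180 170 143 114 101 102 109 119 120 114 117 122 127
  132]
 [162 162 158 158 170 180 177 160 144 134 125 118 116 111 110 117 120 124
  132]
 [162 162 158 155 159 165 164 157 151 144 130 112 102 103 114 122 120 124
  134]
 [163 162 162 157 142 129 124 123 124 122 115 104 100 113 129 132 125 127
  135]
 [162 163 165 161 135 103  91  94 103 109 111 113 120 132 141 140 129 130
  137]]
```

>>> arm_command(rows=[[[85,0.58,0.05,-0.4,0],[85,0.58,0.05,-0.4,0],[85,0,0,-0.5,0],[85,0,0,-0.6,0],[85,0,0,-0.6,0],[85,0,0,-0.6,0],[85,0,0,-0.6,0],[85,0,0,-0.5,0],[85,0,0,-0.27,0],[85,0,0,0,0]]])

```text
t: 2.65
eef_pos: [0.5081, 0.2653, 0.07]
tool_rot: [-0.001, 0.168, 0.986, -0.001]
contact_force: [-0.1, -0.8, 0.4]
gripper_width: 0.996
grasp_force: 0.0
```

```bash
python3 - <<'E'
from h import *
o=get_obs();p=cams.camera_params("wrist");im=cams.read_camera("wrist")
print(o['t'],o['eef_pos'],o['contact_force'])
cv2.imwrite("pics/w2.png",im[...,::-1])
for z in(.126,.064): print(proj("wrist",list(o['eef_pos'][:2])+[z],p))
E
```

```text
2.65 [0.50812442 0.26527682 0.06998967] [-0.09177838 -0.84103721  0.41096148]
[257.50703711 328.81017013]
[257.3491496  246.33692534]
```

View pics/w2.png

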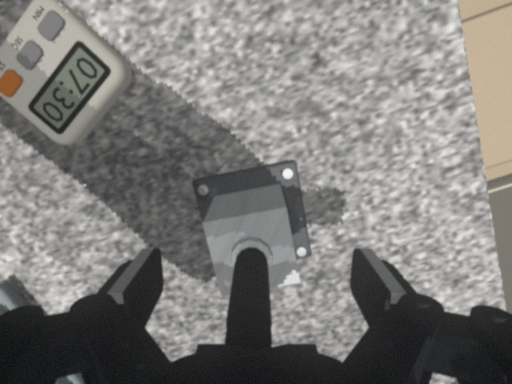

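The handle sits centred between the fingers at column ≈251, its collar ≈(252,252); slightly left of the tool's centre (257).

```bash
python3 - <<'E'
from h import *
o=get_obs();p=cams.camera_params("wrist");print(ray("wrist",251.5,253,.064,p),o['eef_pos'])
# screw diagonal of foot, left-top & right-bottom
print((ray("wrist",203,189,.008,p)+ray("wrist",302,252,.008,p))/2)
E
```

```text
[0.51210348 0.26121623 0.064     ] [0.50906832 0.26548887 0.07113602]
[0.51592573 0.26072652 0.008     ]
```

>>> arm_command(rows=[[[85,0.05,-0.05,0.03,0],[85,0,0,0,0],[85,0,0,0,0],[14,0,0,0,0],[14,0,0,0,0],[14,0,0,0,0],[14,0,0,0,0],[14,0,0,0,0],[14,0,0,0,0],[14,0,0,0,0]]], newtons=60)

```text
t: 3.95
eef_pos: [0.5123, 0.2619, 0.0729]
tool_rot: [-0.0, 0.168, 0.986, 0.0]
contact_force: [-0.6, 0.3, 1.2]
gripper_width: 0.174
grasp_force: 42.2
```

>>> arm_command(rows=[[[14,0,0,0.3,0],[14,0,0,0.6,0],[14,0,0,0.6,0],[14,0,0,0.5,0],[14,0.1,-0.7,0.1,0],[14,0.1,-0.7,0.1,0],[14,0.1,-0.7,0.1,0],[14,0.1,-0.7,0.1,0],[14,0.1,-0.7,0.1,0],[14,0,0,0,0]]])

```text
t: 5.2
eef_pos: [0.5431, 0.0474, 0.2248]
tool_rot: [0.001, 0.172, 0.985, -0.0]
contact_force: [-0.1, 0.9, -0.6]
gripper_width: 0.174
grasp_force: 42.2
```

```bash
python3 - <<'E'
from h import *
o=get_obs();p=cams.camera_params("wrist");im=cams.read_camera("wrist")
print(o['t'],o['eef_pos'],o['contact_force'],o['gripper_width'])
cv2.imwrite("pics/w3.png",im[...,::-1]);np.savez("w3.npz",K=p["K"],extrinsics=p["extrinsics"])
print(ray("top",214,192,.082),ray("top",250,147.3,.082))
E
```

```text
5.2 [0.54305111 0.04737804 0.22477137] [-0.13804891  0.882603   -0.55361981] 0.17356812521567422
[0.51976191 0.06388342 0.082     ] [ 0.65587867 -0.03708393  0.082     ]
```

View pics/w3.png

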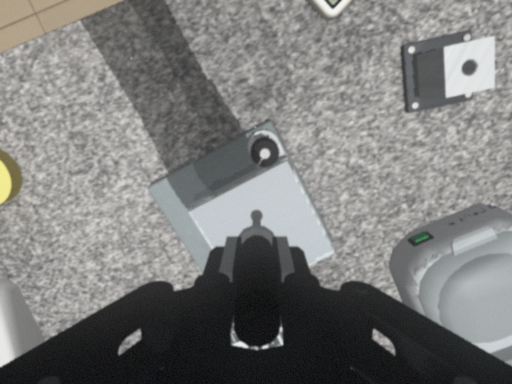

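Wrist view: near knob top (264,152), glass corners (190,210), (287,165), (333,251), ball (256,216), empty stand hole (469,68). The probe is held straight.

```bash
python3 - <<'E'
from h import *
p=dict(np.load("w3.npz"))
R=lambda u,v,z:ray("wrist",u,v,z,p)[:2]
kn=R(264,152.5,.082);print("knob",kn,"hole",R(469,68,.058))
im=cv2.imread("pics/w3.png").max(2)
sub=im[130:175,240:290];m=(sub<60).astype(np.uint8);n,l,s,c=cv2.connectedComponentsWithStats(m)
print([ (s[i],c[i]+[240,130]) for i in range(1,n) if s[i,4]>40])
nr,nl,fl=R(190,210,.054),R(287,165,.054),R(333,251,.054)
a=nl-nr;b=fl-nl;print("glass near edge",np.linalg.norm(a),np.arctan2(a[1],a[0])-np.pi/2,"left edge",np.linalg.norm(b),np.arctan2(b[1],b[0]))
print(nr,nl,fl)
for h in(.02,.025,.03):
  e=R(270,123,h)-R(152,186,h);print("base",h,np.linalg.norm(e),np.arctan2(e[1],e[0])-np.pi/2)
print("ball",[R(256,216,z) for z in(.16,.165)])
E
```

```text
knob [0.51964472 0.06243069] hole [0.51383871 0.26088772]
[(array([ 11,   8,  17,  25, 127], dtype=int32), array([256.55905512, 149.35433071]))]
glass near edge 0.10951122425925693 0.09865510313850989 left edge 0.1068859530574875 0.16096041970698927
[ 0.55402482 -0.03002253] [0.54323849 0.0789562 ] [0.64874282 0.09608641]
base 0.02 0.14827030411291756 0.1376168843126051
base 0.025 0.1461365015823082 0.13761688431260466
base 0.03 0.14400269905169888 0.13761688431260444
ball [array([0.5474024 , 0.04494779]), array([0.54570985, 0.04556505])]
```

>>> arm_command(rows=[[[14,0.5,0.16,0,0],[14,0.5,0.16,0,0],[14,0.52,0.16,-0.2,0],[14,0,0,-0.5,0],[14,0,0,-0.5,0],[14,0,0,-0.3,0],[14,0,0,-0.15,0],[14,0,0,0,0],[14,0,0,0,0],[14,0,0,0,0]]])

```text
t: 6.5
eef_pos: [0.6341, 0.0807, 0.1249]
tool_rot: [0.001, 0.168, 0.986, 0.0]
contact_force: [0.4, 0.5, -0.6]
gripper_width: 0.174
grasp_force: 42.2
```

```bash
cat > r.py <<'E'
from h import *
for _ in range(4):
    o=get_obs();print(o['t'],(o['eef_pos']*1e3).round(2),o['contact_force'].round(2),o['torque'].round(3),o['joint_torque'][[1,3]].round(2),o['gripper_width'].round(4)); 
E
python3 r.py
```

```text
Traceback (most recent call last):
  File "r.py", line 3, in <module>
    o=get_obs();print(o['t'],(o['eef_pos']*1e3).round(2),o['contact_force'].round(2),o['torque'].round(3),o['joint_torque'][[1,3]].round(2),o['gripper_width'].round(4));
                                                                                                                                            ^^^^^^^^^^^^^^^^^^^^^^^^
AttributeError: 'float' object has no attribute 'round'
```

```bash
cat > r.py <<'E'
from h import *
A=[]
for i in range(5):
    if i: cams.read_camera("side")
    o=get_obs();A.append(np.r_[o['eef_pos']*1e3,o['contact_force'],o['torque']*10,o['joint_torque'][[1,3]],o['q'][[1,3,5]]*1000])
A=np.array(A);print(o['t']);print(A[:, [2,5,9,10,11,12,13]].round(2));print(A.mean(0).round(2))
E
python3 r.py
```

```text
6.7
[[ 1.24920e+02 -5.90000e-01 -5.74000e+01 -2.38200e+01  5.43150e+02
   1.75480e+03  8.71120e+02]
 [ 1.24740e+02 -8.10000e-01 -5.75000e+01 -2.38500e+01  5.43320e+02
   1.75501e+03  8.71050e+02]
 [ 1.24550e+02 -7.20000e-01 -5.75700e+01 -2.38700e+01  5.43520e+02
   1.75518e+03  8.71040e+02]
 [ 1.24400e+02 -1.10000e-01 -5.76100e+01 -2.38700e+01  5.43680e+02
   1.75530e+03  8.70990e+02]
 [ 1.24250e+02  7.00000e-02 -5.76300e+01 -2.38600e+01  5.43870e+02
   1.75542e+03  8.70950e+02]]
[ 6.33870e+02  8.06900e+01  1.24570e+02  3.40000e-01  2.50000e-01
 -4.30000e-01 -2.60000e-01  1.70000e-01  1.10000e-01 -5.75400e+01
 -2.38500e+01  5.43510e+02  1.75514e+03  8.71030e+02]
```

>>> arm_command(rows=[[[14,0,0,-0.03,0],[14,0,0,-0.02,0],[14,0,0,-0.02,0],[14,0,0,-0.01,0],[14,0,0,0,0],[14,0,0,0,0],[14,0,0,0,0],[14,0,0,0,0],[14,0,0,0,0],[14,0,0,0,0]]])

```text
t: 7.95
eef_pos: [0.6335, 0.0807, 0.1191]
tool_rot: [0.0, 0.168, 0.986, -0.0]
contact_force: [-0.1, 0.4, -0.5]
gripper_width: 0.174
grasp_force: 42.2
```

```bash
python3 r.py
```

```text
8.15
[[ 1.19100e+02 -5.30000e-01 -5.77400e+01 -2.36100e+01  5.50210e+02
   1.75858e+03  8.62090e+02]
 [ 1.19100e+02 -6.40000e-01 -5.77400e+01 -2.36100e+01  5.50200e+02
   1.75860e+03  8.62110e+02]
 [ 1.19100e+02 -9.20000e-01 -5.77400e+01 -2.36100e+01  5.50190e+02
   1.75860e+03  8.62080e+02]
 [ 1.19130e+02 -3.30000e-01 -5.77400e+01 -2.36100e+01  5.50190e+02
   1.75855e+03  8.62090e+02]
 [ 1.19120e+02 -7.20000e-01 -5.77400e+01 -2.36100e+01  5.50180e+02
   1.75859e+03  8.62110e+02]]
[ 6.33500e+02  8.06700e+01  1.19110e+02  2.70000e-01  5.00000e-01
 -6.30000e-01  1.30000e-01  2.00000e-02 -1.00000e-02 -5.77400e+01
 -2.36100e+01  5.50190e+02  1.75858e+03  8.62100e+02]
```

>>> arm_command(rows=[[[14,0,0,-0.02,0],[14,0,0,-0.01,0],[14,0,0,0,0],[14,0,0,0,0],[14,0,0,0,0],[14,0,0,0,0],[14,0,0,0,0],[14,0,0,0,0],[14,0,0,0,0],[14,0,0,0,0]]])

```text
t: 9.4
eef_pos: [0.6335, 0.0807, 0.1173]
tool_rot: [0.0, 0.168, 0.986, 0.0]
contact_force: [0.7, 1.4, -1.3]
gripper_width: 0.175
grasp_force: 42.2
```

```bash
sed -i 's/range(5)/range(3)/' r.py; python3 r.py
```

```text
9.5
[[ 1.17320e+02 -1.32000e+00 -5.78100e+01 -2.35400e+01  5.52410e+02
   1.75966e+03  8.58810e+02]
 [ 1.17280e+02 -7.00000e-01 -5.78100e+01 -2.35400e+01  5.52470e+02
   1.75968e+03  8.58870e+02]
 [ 1.17300e+02 -1.82000e+00 -5.78100e+01 -2.35400e+01  5.52450e+02
   1.75966e+03  8.58800e+02]]
[ 6.33500e+02  8.06500e+01  1.17300e+02 -6.00000e-02  5.90000e-01
 -1.28000e+00  2.00000e-02 -5.00000e-02  1.50000e-01 -5.78100e+01
 -2.35400e+01  5.52440e+02  1.75967e+03  8.58830e+02]
```

>>> arm_command(rows=[[[14,0,0,-0.01,0],[14,0,0,0,0],[14,0,0,-0.005,0],[14,0,0,0,0],[14,0,0,0,0],[14,0,0,0,0],[14,0,0,0,0],[14,0,0,0,0],[14,0,0,0,0],[14,0,0,0,0]]])

```text
t: 10.75
eef_pos: [0.6336, 0.0807, 0.1165]
tool_rot: [0.0, 0.168, 0.986, 0.0]
contact_force: [-0.1, 0.5, 4.5]
gripper_width: 0.178
grasp_force: 42.3
```

```bash
python3 r.py
```

```text
10.85
[[ 116.51    4.53  -55.6   -22.38  553.48 1760.05  857.13]
 [ 116.49    2.89  -55.56  -22.35  553.49 1760.07  857.15]
 [ 116.51    3.37  -55.52  -22.32  553.45 1760.09  857.18]]
[ 6.33610e+02  8.06700e+01  1.16500e+02 -6.20000e-01 -6.00000e-02
  3.60000e+00 -4.90000e-01  6.90000e-01 -1.30000e-01 -5.55600e+01
 -2.23500e+01  5.53470e+02  1.76007e+03  8.57150e+02]
```

>>> arm_command(rows=[[[14,0,0,0.1,0],[14,0,0,0,0],[14,-0.4,-0.06,0,0],[14,-0.42,-0.06,0,0],[14,-0.42,-0.06,0,0],[14,0,0,0,0],[14,0,0,-0.03,0],[14,0,0,-0.03,0],[14,0,0,0,0],[14,0,0,0,0]]])

```text
t: 12.1
eef_pos: [0.5593, 0.0699, 0.1187]
tool_rot: [-0.0, 0.168, 0.986, -0.0]
contact_force: [-0.5, -0.6, -0.0]
gripper_width: 0.177
grasp_force: 42.2
```

```bash
sed -i 's/range(3)/range(2)/' r.py; python3 r.py
```

```text
12.15
[[ 1.1866e+02 -3.0000e-02 -4.9330e+01 -2.2030e+01  4.4250e+02  1.9416e+03
   7.8298e+02]
 [ 1.1873e+02  3.9000e-01 -4.9330e+01 -2.2040e+01  4.4230e+02  1.9417e+03
   7.8294e+02]]
[ 5.59300e+02  6.98600e+01  1.18700e+02 -4.10000e-01 -2.60000e-01
  1.80000e-01 -5.00000e-02  1.30000e-01 -1.80000e-01 -4.93300e+01
 -2.20300e+01  4.42400e+02  1.94165e+03  7.82960e+02]
```

Not yet in contact; small steps down.

>>> arm_command(rows=[[[14,0,0,-0.012,0],[14,0,0,0,0],[14,0,0,0,0],[14,0,0,0,0],[14,0,0,0,0],[14,0,0,0,0],[14,0,0,0,0],[14,0,0,0,0],[14,0,0,0,0],[14,0,0,0,0]]])

```text
t: 13.4
eef_pos: [0.5591, 0.0699, 0.1181]
tool_rot: [-0.0, 0.168, 0.986, 0.0]
contact_force: [0.3, 0.1, 0.2]
gripper_width: 0.173
grasp_force: 42.2
```

```bash
python3 r.py
```

```text
13.45
[[ 1.18080e+02  2.50000e-01 -4.94300e+01 -2.19900e+01  4.42980e+02
   1.94254e+03  7.81460e+02]
 [ 1.18080e+02 -1.60000e-01 -4.94300e+01 -2.19900e+01  4.42970e+02
   1.94253e+03  7.81470e+02]]
[ 5.59100e+02  6.98600e+01  1.18080e+02  3.80000e-01  1.60000e-01
  4.00000e-02  1.00000e-02 -1.40000e-01  3.10000e-01 -4.94300e+01
 -2.19900e+01  4.42970e+02  1.94254e+03  7.81460e+02]
```

>>> arm_command(rows=[[[14,0,0,-0.012,0],[14,0,0,0,0],[14,0,0,0,0],[14,0,0,0,0],[14,0,0,0,0],[14,0,0,0,0],[14,0,0,0,0],[14,0,0,0,0],[14,0,0,0,0],[14,0,0,0,0]]])

```text
t: 14.7
eef_pos: [0.5592, 0.0699, 0.1174]
tool_rot: [0.0, 0.168, 0.986, 0.0]
contact_force: [0.7, -1.2, 3.9]
gripper_width: 0.174
grasp_force: 42.2
```

```bash
python3 r.py
```

```text
14.75
[[ 117.44    3.93  -47.25  -20.76  443.94 1942.86  780.  ]
 [ 117.44    4.47  -47.22  -20.74  443.94 1942.87  779.95]]
[ 5.59200e+02  6.98900e+01  1.17440e+02  9.00000e-02 -8.00000e-01
  4.20000e+00 -3.40000e-01  7.40000e-01  4.00000e-02 -4.72400e+01
 -2.07500e+01  4.43940e+02  1.94287e+03  7.79980e+02]
```

>>> arm_command(rows=[[[14,0,0,0.1,0],[14,0,0,0,0],[14,0.36,-0.3,0,0],[14,0.36,-0.3,0,0],[14,0.36,-0.31,0,0],[14,0.36,-0.31,0,0],[14,0,0,-0.04,0],[14,0,0,-0.04,0],[14,0,0,0,0],[14,0,0,0,0]]])

```text
t: 16.0
eef_pos: [0.6451, -0.0025, 0.1186]
tool_rot: [-0.0, 0.168, 0.986, 0.0]
contact_force: [0.0, 0.6, -0.4]
gripper_width: 0.174
grasp_force: 42.1
```

```bash
python3 r.py
```

```text
16.05
[[ 1.18610e+02 -4.10000e-01 -5.82000e+01 -2.35900e+01  5.61530e+02
   1.74264e+03  8.69360e+02]
 [ 1.18710e+02 -9.70000e-01 -5.82700e+01 -2.36100e+01  5.61550e+02
   1.74239e+03  8.69330e+02]]
[ 6.45190e+02 -2.61000e+00  1.18660e+02 -2.30000e-01 -9.00000e-02
 -6.90000e-01 -7.00000e-02  1.70000e-01  1.40000e-01 -5.82400e+01
 -2.36000e+01  5.61540e+02  1.74252e+03  8.69350e+02]
```

>>> arm_command(rows=[[[14,0,0,-0.012,0],[14,0,0,0,0],[14,0,0,0,0],[14,0,0,0,0],[14,0,0,0,0],[14,0,0,0,0],[14,0,0,0,0],[14,0,0,0,0],[14,0,0,0,0],[14,0,0,0,0]]])

```text
t: 17.3
eef_pos: [0.6455, -0.0033, 0.1179]
tool_rot: [0.0, 0.168, 0.986, 0.0]
contact_force: [-0.1, 0.1, 0.1]
gripper_width: 0.177
grasp_force: 42.1
```

```bash
python3 r.py
```

```text
17.35
[[ 1.17870e+02  1.00000e-01 -5.84800e+01 -2.36800e+01  5.62950e+02
   1.74232e+03  8.68050e+02]
 [ 1.17860e+02  3.30000e-01 -5.84800e+01 -2.36800e+01  5.62950e+02
   1.74233e+03  8.68080e+02]]
[ 6.45510e+02 -3.31000e+00  1.17860e+02  2.10000e-01  6.60000e-01
  2.20000e-01  2.40000e-01  5.00000e-02 -1.20000e-01 -5.84800e+01
 -2.36800e+01  5.62950e+02  1.74232e+03  8.68070e+02]
```

>>> arm_command(rows=[[[14,0,0,-0.012,0],[14,0,0,0,0],[14,0,0,0,0],[14,0,0,0,0],[14,0,0,0,0],[14,0,0,0,0],[14,0,0,0,0],[14,0,0,0,0],[14,0,0,0,0],[14,0,0,0,0]]])

```text
t: 18.6
eef_pos: [0.6455, -0.0033, 0.1172]
tool_rot: [0.0, 0.168, 0.986, 0.0]
contact_force: [0.3, 0.5, -0.6]
gripper_width: 0.171
grasp_force: 42.1
```

```bash
python3 r.py
```

```text
18.65
[[ 1.17160e+02 -5.90000e-01 -5.85000e+01 -2.36500e+01  5.63830e+02
   1.74275e+03  8.66780e+02]
 [ 1.17140e+02 -1.49000e+00 -5.85100e+01 -2.36500e+01  5.63850e+02
   1.74274e+03  8.66750e+02]]
[ 6.45520e+02 -3.32000e+00  1.17150e+02  5.00000e-02  6.00000e-02
 -1.04000e+00  2.70000e-01  0.00000e+00 -2.70000e-01 -5.85000e+01
 -2.36500e+01  5.63840e+02  1.74274e+03  8.66770e+02]
```

>>> arm_command(rows=[[[14,0,0,-0.012,0],[14,0,0,0,0],[14,0,0,0,0],[14,0,0,0,0],[14,0,0,0,0],[14,0,0,0,0],[14,0,0,0,0],[14,0,0,0,0],[14,0,0,0,0],[14,0,0,0,0]]])

```text
t: 19.9
eef_pos: [0.6455, -0.0033, 0.1164]
tool_rot: [0.0, 0.168, 0.986, 0.0]
contact_force: [-0.5, 0.1, -1.1]
gripper_width: 0.172
grasp_force: 42.1
```

```bash
python3 r.py
```

```text
19.95
[[ 1.16410e+02 -1.09000e+00 -5.85300e+01 -2.36300e+01  5.64730e+02
   1.74321e+03  8.65450e+02]
 [ 1.16400e+02 -6.70000e-01 -5.85300e+01 -2.36300e+01  5.64730e+02
   1.74324e+03  8.65450e+02]]
[ 6.45500e+02 -3.32000e+00  1.16400e+02 -3.60000e-01  3.00000e-02
 -8.80000e-01  0.00000e+00 -8.00000e-02 -1.50000e-01 -5.85300e+01
 -2.36300e+01  5.64730e+02  1.74322e+03  8.65450e+02]
```

>>> arm_command(rows=[[[14,0,0,-0.012,0],[14,0,0,0,0],[14,0,0,0,0],[14,0,0,0,0],[14,0,0,0,0],[14,0,0,0,0],[14,0,0,0,0],[14,0,0,0,0],[14,0,0,0,0],[14,0,0,0,0]]])

```text
t: 21.2
eef_pos: [0.6456, -0.0033, 0.1158]
tool_rot: [0.0, 0.168, 0.986, 0.0]
contact_force: [-0.6, -0.3, 1.6]
gripper_width: 0.177
grasp_force: 42.2
```

```bash
python3 r.py
```

```text
21.25
[[ 1.15760e+02  1.60000e+00 -5.73200e+01 -2.28700e+01  5.65560e+02
   1.74353e+03  8.64130e+02]
 [ 1.15730e+02  1.02000e+00 -5.73100e+01 -2.28500e+01  5.65580e+02
   1.74358e+03  8.64140e+02]]
[ 6.45570e+02 -3.34000e+00  1.15750e+02 -3.20000e-01 -2.00000e-01
  1.31000e+00 -1.80000e-01  2.00000e-02 -7.00000e-02 -5.73200e+01
 -2.28600e+01  5.65570e+02  1.74355e+03  8.64130e+02]
```

>>> arm_command(rows=[[[14,0,0,0.1,0],[14,0,0,0,0],[14,-0.4,-0.06,0,0],[14,-0.42,-0.06,0,0],[14,-0.42,-0.06,0,0],[14,0,0,-0.04,0],[14,0,0,-0.035,0],[14,0,0,0,0],[14,0,0,0,0],[14,0,0,0,0]]])

```text
t: 22.5
eef_pos: [0.5714, -0.0141, 0.1171]
tool_rot: [0.0, 0.168, 0.986, -0.0]
contact_force: [0.4, -0.3, -0.0]
gripper_width: 0.173
grasp_force: 42.1
```

```bash
python3 r.py
```

```text
22.55
[[ 1.17130e+02 -3.00000e-02 -5.02300e+01 -2.21300e+01  4.57140e+02
   1.92466e+03  7.87770e+02]
 [ 1.17170e+02 -7.60000e-01 -5.02200e+01 -2.21200e+01  4.56980e+02
   1.92482e+03  7.87770e+02]]
[ 5.71340e+02 -1.41000e+01  1.17150e+02  5.90000e-01 -9.10000e-01
 -3.90000e-01 -7.00000e-02 -3.40000e-01 -7.00000e-02 -5.02300e+01
 -2.21200e+01  4.57060e+02  1.92474e+03  7.87770e+02]
```

>>> arm_command(rows=[[[14,0,0,-0.01,0],[14,0,0,0,0],[14,0,0,0,0],[14,0,0,0,0],[14,0,0,0,0],[14,0,0,0,0],[14,0,0,0,0],[14,0,0,0,0],[14,0,0,0,0],[14,0,0,0,0]]])

```text
t: 23.8
eef_pos: [0.5712, -0.0141, 0.1166]
tool_rot: [0.0, 0.168, 0.986, 0.0]
contact_force: [-0.3, 0.5, 1.8]
gripper_width: 0.177
grasp_force: 42.2
```

```bash
python3 r.py
```

```text
23.85
[[ 1.16630e+02  1.78000e+00 -4.88400e+01 -2.09700e+01  4.57520e+02
   1.92551e+03  7.86450e+02]
 [ 1.16650e+02  2.49000e+00 -4.88200e+01 -2.09500e+01  4.57470e+02
   1.92553e+03  7.86440e+02]]
[ 5.71180e+02 -1.41200e+01  1.16640e+02 -1.20000e-01  2.80000e-01
  2.13000e+00  2.00000e-02 -7.60000e-01  2.00000e-02 -4.88300e+01
 -2.09600e+01  4.57490e+02  1.92552e+03  7.86450e+02]
```

>>> arm_command(rows=[[[14,0,0,0.65,0],[14,0,0,0.65,0],[14,-0.12,0.5,0,0],[14,-0.12,0.6,0,0],[14,-0.12,0.6,0,0],[14,-0.12,0.6,0,0],[14,-0.12,0.6,0,0],[14,-0.13,0.6,0,0],[14,-0.13,0.6,0,0],[14,-0.12,0.5,0,0]]])

```text
t: 25.1
eef_pos: [0.5113, 0.2632, 0.1941]
tool_rot: [-0.001, 0.168, 0.986, -0.0]
contact_force: [0.4, -0.2, -0.3]
gripper_width: 0.174
grasp_force: 42.2
```

>>> arm_command(rows=[[[14,0,0,-0.2,0],[14,0,0,-0.4,0],[14,0,0,-0.15,0],[14,0,0,0,0],[14,0,0,0,0],[14,0,0,0,0],[14,0,0,0,0],[14,0,0,0,0],[14,0,0,0,0],[14,0,0,0,0]]])

```text
t: 26.35
eef_pos: [0.5123, 0.2619, 0.1496]
tool_rot: [-0.0, 0.168, 0.986, 0.0]
contact_force: [-0.4, -0.2, -1.0]
gripper_width: 0.174
grasp_force: 42.2
```

```bash
python3 r.py; python3 - <<'E'
from h import *
im=cams.read_camera("wrist");cv2.imwrite("pics/w4.png",im[180:384,130:400,::-1].repeat(2,0).repeat(2,1))
E
```

```text
26.4
[[ 1.49600e+02 -1.01000e+00 -4.99600e+01 -2.37800e+01  4.11410e+02
   1.88856e+03  8.55330e+02]
 [ 1.49550e+02 -2.20000e-01 -4.99500e+01 -2.37800e+01  4.11490e+02
   1.88858e+03  8.55330e+02]]
[ 5.12280e+02  2.61890e+02  1.49570e+02 -4.70000e-01 -1.80000e-01
 -6.20000e-01 -2.30000e-01 -3.70000e-01 -7.00000e-02 -4.99600e+01
 -2.37800e+01  4.11450e+02  1.88857e+03  8.55330e+02]
```

View pics/w4.png

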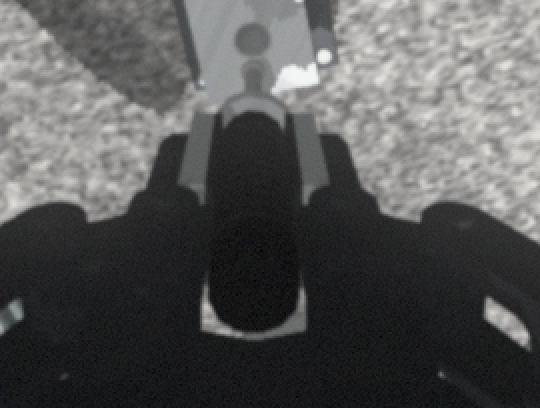

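Ball ≈(257,218) lines up in front of the hole ≈(256,200); the pose equals the grasp's xy. Lowering.

>>> arm_command(rows=[[[14,0,0,-0.2,0],[14,0,0,-0.2,0],[14,0,0,-0.2,0],[14,0,0,-0.2,0],[14,0,0,-0.2,0],[14,0,0,-0.15,0],[14,0,0,-0.07,0],[14,0,0,-0.03,0],[14,0,0,0,0],[14,0,0,0,0]]])

```text
t: 27.7
eef_pos: [0.5126, 0.262, 0.075]
tool_rot: [0.0, 0.168, 0.986, 0.0]
contact_force: [0.2, 0.2, 0.5]
gripper_width: 0.176
grasp_force: 42.2
```

```bash
python3 r.py
```

```text
27.75
[[ 7.49700e+01  4.80000e-01 -5.31200e+01 -2.03000e+01  5.16420e+02
   1.93381e+03  7.05840e+02]
 [ 7.49300e+01 -7.30000e-01 -5.31800e+01 -2.03300e+01  5.16460e+02
   1.93385e+03  7.05780e+02]]
[ 5.12530e+02  2.62010e+02  7.49500e+01  1.10000e-01  0.00000e+00
 -1.20000e-01 -1.30000e-01  5.00000e-02 -6.00000e-02 -5.31500e+01
 -2.03100e+01  5.16440e+02  1.93383e+03  7.05810e+02]
```

>>> arm_command(rows=[[[14,0,0,-0.015,0],[14,0,0,0,0],[14,0,0,0,0],[14,0,0,0,0],[14,0,0,0,0],[14,0,0,0,0],[40,0,0,0,0],[60,0,0,0,0],[60,0,0,0,0],[60,0,0,0,0]]])

```text
t: 29.0
eef_pos: [0.5123, 0.2619, 0.0737]
tool_rot: [0.0, 0.168, 0.986, 0.0]
contact_force: [-0.8, 0.6, 0.3]
gripper_width: 0.703
grasp_force: 0.0
```

>>> arm_command(rows=[[[60,0,0,0.2,0],[60,0,0,0.5,0],[60,0,0,0.6,0],[60,0,0,0.5,0],[60,0,-0.5,0.2,1],[60,0,-0.6,0,1],[60,0,-0.6,0,1],[60,0,-0.6,0,1],[60,0,-0.3,0,0],[60,0,0,0,0]]])

```text
t: 30.25
eef_pos: [0.5125, 0.1051, 0.1942]
tool_rot: [0.0, 0.011, 1.0, 0.0]
contact_force: [-0.7, 0.3, -0.6]
gripper_width: 0.703
grasp_force: 0.0
```

```bash
python3 r.py; python3 - <<'E'
from h import *
o=get_obs();p=cams.camera_params("wrist");print(o['eef_pos'],o['tool_rot'],o['q'].round(2))
np.savez("w5.npz",K=p["K"],extrinsics=p["extrinsics"])
im=cams.read_camera("wrist");cv2.imwrite("pics/w5.png",im[...,::-1])
E
```

```text
30.3
[[ 1.94200e+02 -5.80000e-01 -4.21500e+01 -2.43700e+01  2.71140e+02
   1.96922e+03  9.09670e+02]
 [ 1.94060e+02  3.40000e-01 -4.21900e+01 -2.44100e+01  2.71710e+02
   1.96870e+03  9.09530e+02]]
[ 5.12510e+02  1.05850e+02  1.94130e+02 -6.40000e-01  7.50000e-01
 -1.20000e-01 -1.20000e-01  1.10000e-01  1.80000e-01 -4.21700e+01
 -2.43900e+01  2.71430e+02  1.96896e+03  9.09600e+02]
[0.51248951 0.10659256 0.19405816] [2.51518742e-04 9.62160972e-03 9.99953599e-01 4.01598096e-04] [-0.53  0.27  0.24  1.97 -0.08  0.91  1.31]
```

View pics/w5.png

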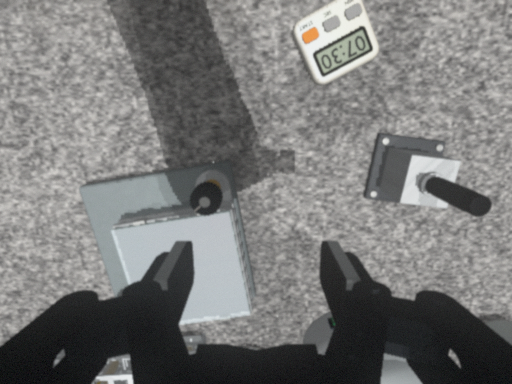

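The probe stands upright in its stand; near knob top ≈(205,199).

```bash
python3 - <<'E'
from h import *
p=dict(np.load("w5.npz"))
print(ray("wrist",204,201,.082,p),ray("wrist",206,197,.082,p))
g=cv2.imread("pics/w5.png").max(2)
print(g[178:220:2,186:228:2])
for z in(.06,.082): print(proj("wrist",(.5197,.063,z),p))
E
```

```text
[0.51986889 0.06213171 0.082     ] [0.51643887 0.06401561 0.082     ]
[[ 87  80  85  81  85  86 109 110 112 112  97  94  92  91  92  94  92  92
   89  95  85]
 [ 86  86  85  88  84  96 113 112 115  98  87  82  86  88  87  87  90  89
   89  92  95]
 [ 83  85  87  83  86 103 111  99  90  52  55  45  58  66  84  89  88  92
   91  92  94]
 [ 88  83  84  84  88 105  85  50  46  36  36  40  39  39  47  66  88  87
   91  92  95]
 [ 89  86  84  83  86  80  44  41  34  41  37  39  39  40  39  40  61  86
   90  91  96]
 [ 81  87  83  86  69  45  40  42  43  43  41  40  41  41  37  42  44  72
   92  94  93]
 [ 83  86  83  74  49  44  39  36  43  40  37  43  46  40  38  35  38  51
   87  94 101]
 [ 86  85  81  61  49  44  39  43  43  44  44  42  43  35  44  42  42  41
   79 101 111]
 [ 85  84  74  49  47  44  46  42  46  47  43  43  45  44  40  40  46  43
   81 109 109]
 [ 87  83  57  43  48  44  45  45  56  62  51  43  47  45  44  43  42  41
   68 109 108]
 [ 89  84  59  48  46  46  48  75 102 105 100  72  45  45  45  47  43  46
   82 108 108]
 [ 83  80  50  48  46  45  57 101 110 108 107 103  
[... 195 characters left out ...]
0  65
   97  96  93]
 [ 77  79  75  51  45  57  91  93  89 100  94  68  44  46  47  44  53  82
   94  91  94]
 [ 89  87  88  73  61 100 100  62  54  59  55  48  48  50  45  50  78 102
   96  97  96]
 [ 96  97  99  97 100  97  53  49  52  51  50  49  51  48  48  83 149 120
  106 111 108]
 [ 96  94  99  98 102  85  68  54  47  50  48  53  46  54  80 108 135 139
  144 153 167]
 [105 105  99 102 103 125 152 104  81  71  73  76 117 137 170 181 184 192
  193 198 194]
 [115 118 115 122 131 141 157 167 175 166 179 180 189 195 195 196 199 195
  197 198 197]
 [155 171 177 184 191 192 196 195 197 195 194 196 195 194 194 196 197 196
  199 196 198]]
[208.79381283 193.63244267]
[205.02954848 200.78590017]
```

>>> arm_command(rows=[[[50,0.06,-0.36,-0.1,-1],[50,0.06,-0.36,-0.1,-1],[50,0,0,-0.3,-1],[50,0,0,-0.5,0],[50,0,0,-0.5,0],[50,0,0,-0.4,0],[50,0,0,-0.2,0],[50,0,0,-0.06,0],[50,0,0,0,0],[50,0,0,0,0]]])

```text
t: 31.6
eef_pos: [0.5201, 0.0627, 0.0649]
tool_rot: [0.001, 0.129, 0.992, 0.0]
contact_force: [0.3, 0.4, 0.1]
gripper_width: 0.589
grasp_force: 0.0
```

```bash
python3 - <<'E'
from h import *
o=get_obs();p=cams.camera_params("wrist");print(o['eef_pos'],o['tool_rot'],o['contact_force'],o['q'].round(2))
im=cams.read_camera("wrist");cv2.imwrite("pics/w6.png",im[...,::-1])
E
```

```text
[0.52014186 0.06272219 0.06486861] [6.93892973e-04 1.28703520e-01 9.91682830e-01 2.95716497e-04] [0.34022761 0.41035618 0.06396899] [-0.44  0.47  0.25  2.06 -0.19  0.63  1.25]
```

View pics/w6.png

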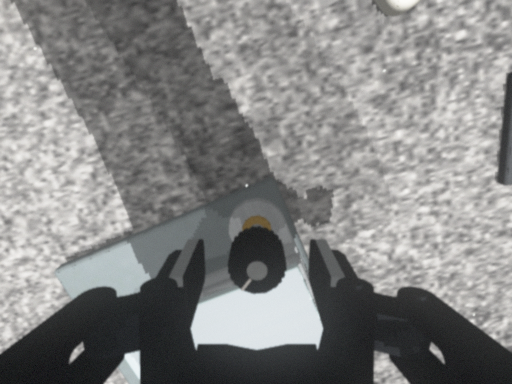

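Knob centred between the fingers at (258,262). Close, then turn.

>>> arm_command(rows=[[[22,0,0,0,0],[22,0,0,0,0],[22,0,0,0,0],[22,0,0,0,0],[22,0,0,0,0],[22,0,0,0,0],[22,0,0,0,0],[22,0,0,0,0],[22,0,0,0,0],[22,0,0,0,0]]], newtons=50)

```text
t: 32.9
eef_pos: [0.5198, 0.063, 0.0647]
tool_rot: [0.0, 0.129, 0.992, 0.0]
contact_force: [-1.4, 0.0, 4.1]
gripper_width: 0.269
grasp_force: 48.7
```

```bash
cat > yaw.py <<'E'
from h import *
from scipy.spatial.transform import Rotation as R
o=get_obs();w,x,y,z=o['tool_rot'];m=R.from_quat([x,y,z,w]).as_matrix()
print(o['t'],'yaw',np.arctan2(m[1,1],m[0,1]),o['eef_pos'],o['contact_force'].round(2),o['torque'].round(2),o['gripper_width'],o['grasp_force'],o['q'].round(2))
E
python3 yaw.py
```

```text
32.9 yaw 1.313061938679364 [0.51979361 0.06295043 0.06470457] [-1.38  0.    4.11] [ 0.06  0.29 -0.04] 0.2685613979761598 48.72859239578247 [-0.44  0.47  0.25  2.06 -0.19  0.63  1.25]
```

>>> arm_command(rows=[[[22,0,0,0,1],[22,0,0,0,1],[22,0,0,0,1],[22,0,0,0,1],[22,0,0,0,1],[22,0,0,0,1],[22,0,0,0,1],[22,0,0,0,1],[22,0,0,0,1],[22,0,0,0,1]]])

```text
t: 34.15
eef_pos: [0.5198, 0.0631, 0.0647]
tool_rot: [0.0, -0.269, 0.963, 0.0]
contact_force: [-1.2, 0.4, 4.4]
gripper_width: 0.271
grasp_force: 48.7
```

>>> arm_command(rows=[[[22,0,0,0,1],[22,0,0,0,0.5],[22,0,0,0,0],[22,0,0,0,0],[22,0,0,0,0],[22,0,0,0,0],[22,0,0,0,0],[22,0,0,0,0],[22,0,0,0,0],[22,0,0,0,0]]])

```text
t: 35.4
eef_pos: [0.5198, 0.0631, 0.0647]
tool_rot: [0.0, -0.325, 0.946, 0.0]
contact_force: [-1.4, 0.6, 5.7]
gripper_width: 0.269
grasp_force: 48.9
```

```bash
python3 yaw.py
```

```text
35.4 yaw 2.233092107601115 [0.51975699 0.06306343 0.06469197] [-1.36  0.55  5.71] [0.15 0.34 0.09] 0.268587815999479 48.880714774131775 [-0.25  0.46  0.01  2.05 -0.01  0.63  2.  ]
```

>>> arm_command(rows=[[[50,0,0,0,0],[50,0,0,0,0],[50,0,0,0,0],[50,0,0,0.3,0],[50,0,0,0.4,-1],[50,0,0,0.3,-1],[50,0.57,-0.42,0,-1],[50,0.57,-0.42,0,-1],[50,0.57,-0.42,0,-1],[50,0.56,-0.42,0,-1]]])

```text
t: 36.65
eef_pos: [0.6567, -0.039, 0.1239]
tool_rot: [-0.0, -0.09, 0.996, 0.0]
contact_force: [0.0, -0.1, -0.7]
gripper_width: 0.582
grasp_force: 0.0
```

>>> arm_command(rows=[[[50,0,0,0,-1],[50,0,0,0,-1],[50,0,0,0,-1],[50,0,0,0,-1],[50,0,0,0,-1],[50,0,0,0,-1],[50,0,0,0,-1],[50,0,0,0,-1],[50,0,0,0,-1],[50,0,0,0,-1]]])

```text
t: 37.9
eef_pos: [0.6555, -0.0381, 0.1238]
tool_rot: [-0.0, 0.305, 0.952, -0.0]
contact_force: [0.4, 0.3, 0.5]
gripper_width: 0.587
grasp_force: 0.0
```

```bash
python3 yaw.py; python3 - <<'E'
from h import *
o=get_obs();p=cams.camera_params("wrist")
for z in(.06,.082): print(proj("wrist",(.656,-.038,z),p), proj("wrist",list(o['eef_pos'][:2])+[z],p))
np.savez("w7.npz",K=p["K"],extrinsics=p["extrinsics"])
im=cams.read_camera("wrist");cv2.imwrite("pics/w7.png",im[...,::-1])
E
```

```text
37.9 yaw 0.9503023160097043 [ 0.65554129 -0.03811997  0.12384949] [0.36 0.3  0.53] [ 0.03 -0.03 -0.03] 0.5867385178039879 0.0 [-0.29  0.58  0.36  1.71 -0.25  0.9   1.12]
[257.27455575 210.25020386] [256.73884582 209.82719294]
[257.35249132 221.69760102] [256.75924428 221.23401676]
```

View pics/w7.png

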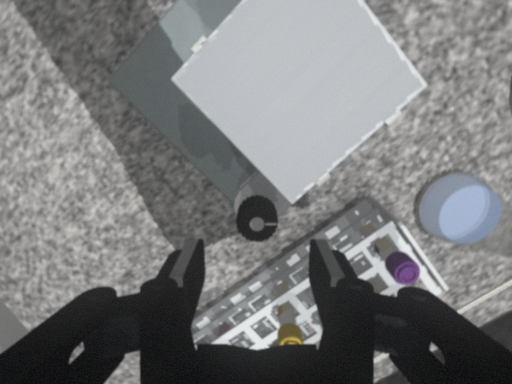

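Right knob at (257,219), as predicted. I'll check clearance to the tube rack behind it before descending.

```bash
python3 - <<'E'
from h import *
p=dict(np.load("w7.npz"))
for z in(.0,.05,.09):
    print(z,"rack near edge w7",ray("wrist",362,197,z,p).round(3),ray("wrist",210,318,z,p).round(3),"top",ray("top",230,133,z).round(3),ray("top",294,133,z).round(3))
print("purple cap",[ray("wrist",404,267,z,p).round(3) for z in(.05,.07,.09,.11)])
print("knob",ray("wrist",257,221,.082,p))
E
```

```text
0.0 rack near edge w7 [0.716 0.031 0.   ] [ 0.736 -0.151  0.   ] top [0.722 0.029 0.   ] [ 0.727 -0.174  0.   ]
0.05 rack near edge w7 [0.694 0.026 0.05 ] [ 0.71  -0.123  0.05 ] top [0.707 0.026 0.05 ] [ 0.712 -0.169  0.05 ]
0.09 rack near edge w7 [0.676 0.021 0.09 ] [ 0.69 -0.1   0.09] top [0.696 0.023 0.09 ] [ 0.7   -0.166  0.09 ]
purple cap [array([0.76 , 0.024, 0.05 ]), array([0.745, 0.022, 0.07 ]), array([0.73, 0.02, 0.09]), array([0.715, 0.018, 0.11 ])]
knob [ 0.65550285 -0.03791077  0.082     ]
```

>>> arm_command(rows=[[[42,0,0,-0.2,0],[42,0,0,-0.3,0],[42,0,0,-0.3,0],[42,0,0,-0.15,0],[42,0,0,-0.04,0],[42,0,0,0,0],[42,0,0,0,0],[42,0,0,0,0],[42,0,0,0,0],[42,0,0,0,0]]])

```text
t: 39.2
eef_pos: [0.6557, -0.0381, 0.0648]
tool_rot: [0.0, 0.304, 0.953, 0.0]
contact_force: [0.3, 0.5, -0.4]
gripper_width: 0.49
grasp_force: 0.0
```

>>> arm_command(rows=[[[22,0,0,0,0],[22,0,0,0,0],[22,0,0,0,0],[22,0,0,0,0],[22,0,0,0,0],[22,0,0,0,0],[22,0,0,0,0],[22,0,0,0,0],[22,0,0,0,0],[22,0,0,0,0]]])

```text
t: 40.45
eef_pos: [0.6558, -0.0381, 0.0649]
tool_rot: [0.0, 0.304, 0.953, 0.0]
contact_force: [-1.9, 0.3, 5.7]
gripper_width: 0.271
grasp_force: 48.9
```

```bash
python3 yaw.py
```

```text
40.45 yaw 0.9530178164886968 [ 0.65575191 -0.03808308  0.06491594] [-1.85  0.26  5.66] [0.13 0.39 0.02] 0.27112045389818473 48.943305015563965 [-0.27  0.65  0.33  1.74 -0.28  0.79  1.15]
```

>>> arm_command(rows=[[[22,0,0,0,-1],[22,0,0,0,-1],[22,0,0,0,-1],[22,0,0,0,-1],[22,0,0,0,-1],[22,0,0,0,-1],[22,0,0,0,-1],[22,0,0,0,-1],[22,0,0,0,-0.6],[22,0,0,0,0]]])

```text
t: 41.7
eef_pos: [0.6559, -0.038, 0.0649]
tool_rot: [0.0, 0.608, 0.794, 0.0]
contact_force: [-1.0, 1.7, 5.0]
gripper_width: 0.27
grasp_force: 48.9
```

>>> arm_command(rows=[[[22,0,0,0,0],[22,0,0,0,0],[22,0,0,0,0],[22,0,0,0,0],[22,0,0,0,0],[22,0,0,0,0],[22,0,0,0,0],[22,0,0,0,0],[22,0,0,0,0],[22,0,0,0,0]]])

```text
t: 42.95
eef_pos: [0.6559, -0.0379, 0.0649]
tool_rot: [0.0, 0.608, 0.794, 0.0]
contact_force: [-1.3, 0.5, 5.4]
gripper_width: 0.271
grasp_force: 48.9
```

```bash
python3 yaw.py
```

```text
42.95 yaw 0.2649713685153202 [ 0.65589479 -0.03794408  0.06491833] [-1.35  0.49  5.39] [ 0.15  0.35 -0.11] 0.27113090690513164 48.92867982387543 [-0.39  0.69  0.51  1.75 -0.44  0.82  0.59]
```

>>> arm_command(rows=[[[38,0,0,0,0],[38,0,0,0,0],[38,0,0,0,0],[38,0,0,0,0],[38,0,0,0.3,0],[38,0,0,0.6,0],[38,0,0,0.7,0],[38,0,0,0.7,0],[38,0,0,0.3,0],[38,0,0,0,0]]])

```text
t: 44.2
eef_pos: [0.6564, -0.0382, 0.2222]
tool_rot: [0.001, 0.607, 0.794, 0.001]
contact_force: [-0.5, 0.6, -1.4]
gripper_width: 0.448
grasp_force: 0.0
```

```bash
python3 yaw.py; python3 - <<'E'
from h import *
a=cv2.imread("pics/top0.png").astype(int);b=cams.read_camera("top")[...,::-1].astype(int)
d=abs(a-b).max(2)
for n,(u,v,r) in dict(stand=(150,196,14),timer=(175,238,14),tape=(318,222,14),petri=(354,218,18),rack=(260,120,30)).items(): print(n,d[v-r:v+r,u-r:u+r].mean().round(2),d[v-r:v+r,u-r:u+r].max())
print(job.hand_in())
E
```

```text
44.2 yaw 0.2650365725955258 [ 0.65635911 -0.03821142  0.22221985] [-0.51  0.55 -1.38] [-0.04 -0.06 -0.04] 0.44774499386943073 0.0 [-0.46  0.51  0.61  1.64 -0.32  1.09  0.51]
stand 8.56 41
timer 27.27 75
tape 8.85 10
petri 8.65 14
rack 27.15 136
the job is handed in; nothing more can be done
None
```

The job is handed in at 44 s. I touched the glass at four points at up to about 5 N and returned the probe upright to its stand. The near screw went 0.92 rad counterclockwise and the right screw 0.69 rad clockwise, which should level the glass, but I did not re-probe it afterwards.

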